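# Lower the vice guard and hold the index pin out

## Task

Take the yellow grip on the clear guard sash in front of the rotary vice and slide the sash all the way down, then pull the vice's red sprung index knob straight back, out towards the sash side, as far as it will go. Finish while still holding the knob fully back between the fingers, so that I can turn the vice head. Leave the tin, bulb, socket adapter and plug top where they stand.

Things in the scene. Friction and masses are not known exactly. Their poses are not given: they have to be found in the camera images.
- vice: Fixed rotary vice on a grey base plate. Origin on the shelf surface, z up, x from the guard sash to the vice (sash side, nearer the robot, is -x), y along the sash. In its frame, mm: sash posts 16 square, 154 high, at x -50, y +-85; plunger bracket x 18 to 26, 44 wide, 153 high; upright index disc 110 across, x 34 to 46, 150 high; blue vice behind, 141 high, to x 168.
- sash_handle (a point): Yellow grip bar sticking out level 70 mm from the clear sash towards -x of the vice; 18 mm wide (y), 18 mm high. Origin at the point to grip, in the middle of its section, at x = -108, y = 0 mm of the vice, 15 mm from its free end; axes as the vice. Height of the origin: 61 mm plus the value of joint sash. Pinch it across y from above.
- sash (a joint): Height of the clear sash (150 mm wide, 6 mm thick, at x = -50 mm of the vice) above its lowest position, m: 0 fully down on a hard stop, 0.066 fully up. Starts part-way up; friction holds it where it is left; about 4 N pushes it down. Its top edge is 86 mm plus this value above the shelf; while up it stands in the way of pulling the knob.
- pull_knob (a point): Red pull knob of the sprung index pin, axis level along the vice's x. Waist 24 mm across, 22 mm long, with a flange 32 mm across, 4 mm thick at its -x end to pull by. Origin on the axis, mid-waist: x = -29, y = 0, z = 135 mm of the vice when seated; axes as the vice. Behind it a 20 mm barrel runs 36 mm to the bracket. Pinch the waist across y from above; it slides only along x.
- plunger (a joint): How far the knob and pin are pulled towards -x of the vice, m: 0 seated, the pin 8 mm deep in the disc's hole, 0.014 fully back on the hard stop. The spring returns it when let go: about 6 N at 0, 13 N at 0.014.
- tin: Bystander: steel tin with press-fit lid, 88 mm across, 82 mm high, origin under its centre.
- bulb: Bystander: frosted globe bulb standing on its cap, 76 mm across, 101 mm high, origin under its centre.
- adapter: Bystander: black plastic socket adapter, 46 mm across, 52 mm high, origin under its centre.
- plug: Bystander: white plug top lying flat, about 70 x 48 x 22 mm, origin under its body's centre.

How it is judged:
By the outcome, as a careful person would: the job done as asked, in the order asked, and still so for the second after the job is handed in, while the arm keeps its last pose, push and grip.
It also fails if it takes over 48 s, if anything falls off the work surface, if the arm or the gripper's body presses on something with over 40 N, if the wrist force passes 120 N, or if a joint passes its speed limit or range.

## Robot

A 7-joint arm with a two-finger parallel gripper is mounted at the origin on the work surface. World frame = base frame: x ahead of the robot, y to its left, z up, the work surface at z = 0. Lengths are in m, angles in rad, forces in N, time in s.
With the tool pointing down it reaches from about 0.4 to 0.85 m from the base axis. Payload 10.4 kg.
Tool frame: the origin (TCP) lies at the very end of the fingers, on their centre line; the grasp point (between the pads) lies 19 mm behind it; z points along the fingers, y is the direction in which the jaws open and shut (so a half turn about z gives the same grasp; the last joint's range is limited). The gripper opens to 87 mm and grips with 3 to 60 N. Pads are 19 mm wide; open, the fingers measure 117 mm over their backs; the gripper's body (75 mm by 190 mm) begins 51 mm behind the grasp point.
Start: joints at [-1.342, 0.332, -0.065, 1.46, 0.022, 1.35, -0.088], TCP at [0.156, 0.605, 0.223] pointing down, gripper open.
Joint ranges: [-2.6, 2.6], [-0.5, 2.12], [-1.47, 1.34], [0.16, 2.42], [-1.27, 4.41], [0.06, 2.06], [-2.6, 2.6]. Speed limits (rad/s): [2.22, 2.22, 2.79, 2.79, 3.14, 3.14, 3.14].

## Interface

Orientations are given as a unit quaternion [x, y, z, w].
In Python, from bench import r, eyes, job gives the robot as it stands. The module is installed in compiled form; this text tells all that it offers.
- The arm moves only by the tool play_rows, never from a script. Its argument "motion" is a list of rows, each a list of 7 numbers: the shift along the tool's x, y, z as a fraction of full scale, then the turn, a rotation vector about the tool's x, y, z as a fraction of full scale, then the opening in per cent of the stroke, from 0 (shut) to 100 (fully open). A call has 1 to 5 rows; each row is the pose to reach, as a shift and turn from the pose commanded when the call began, along the tool's axes at that moment; what a row does not reach only later rows make up. Full scale, the value 1, is 0.2 m for a shift and 90 degrees for a turn. A row lasts 1/8 s, in which the tool goes at most 62.5 mm and 10.7 degrees, less where a joint would pass 70% of its speed; a pose out of reach is approached as far as the arm can. A call with a number of a shift or a turn outside -1 to 1 is refused whole. A call with a gripper value outside its range is refused whole. The fingers move at their own pace and stop on an object; "squeeze" is the grip in N (left out, the last holds). Time passes only in rows, so rows that repeat a pose let the fingers close. It gives the time, the measured TCP pose, the force and the opening at its end, in the units of the state.
- r.read_state(): the state, without advancing time (a new reading comes with each control period).
- eyes.camera(name): name is "scene" or "top" or "wrist"; returns a dict with "image" (384x512x3 uint8, red, green, blue), "mtx" (3x3 intrinsics, pixels), "dist" ([k1, k2, p1, p2, k3] as OpenCV has them; the pictures are not rectified), "R" (3x3) and "t" (3): a world point X has camera coordinates R X + t. Camera axes: x right, y down, z forward; pixel columns grow to the right and rows downward; lengths in m; the calibration is good to about 2 mm. A picture is of the moment at which its call begins. There is no depth.
- job.close_job(): hands the job in, once; it reports no verdict.
Trained networks look in a picture, given as the dict that the camera call returned (one of the last four; its "shot" number tells which), for a name from the list of things; names that differ only in an ending like _2 or _b are one class to them, and where a whole thing is asked for, a point or a joint stands for the part that bears it (a point fixed in the world has none). Each returns a list of dicts, best first, with "p" (0 to 1); they miss things now and then, are a little off and sometimes report something else, mostly with a low value. They report only what shows in the picture. A call takes as long as a camera call.
- eyes.regions_of(picture, label): "region" (384x512 bool, what is visible of it) and "xy" ([column, row] in pixels, amid what is visible of it).
- eyes.landmark_of(picture, label): "xy" ([column, row] in pixels: a listed point, or the origin of a listed thing).
The state is a dict: "time": time; "joint_positions": joint angles; "joint_vel": joint speeds; "joint_torque": joint torques, N m; "ee_pos": TCP position; "eef_rot": TCP orientation; "ft_force": force on the tool from outside, world axes, zero at the start; "torque": the same for the moment, N m; "width": finger opening in m.
Only numpy, scipy, OpenCV 4.12 (cv2) and the standard library are available. Lean on these libraries where they do the work, as an engineer would, in place of code of your own. Each camera call takes 0.05 s, during which the arm holds its last target. There are 200 camera calls.

## Working session

There is one attempt and no reset: what is moved stays moved. The work goes in short steps, Python scripts to look and compute and a tool call to move; the robot and the scene stay as the last step left them, time stands still between calls to the robot, and variables do not carry over. Pictures are saved under pics/ and viewed, about 8 in all and at most 12, crops included, and the job is handed in when it is done.

Besides the shell and the picture viewer there is one more tool, called by a JSON object that holds its "api" and its "payload". play_rows: Moves the arm, as the interface text tells. Shift numbers are shares of 0.2 m and turn numbers shares of 90 degrees, none past 1 either way. Its arguments: {"type":"object","properties":{"motion":{"type":"array","items":{"type":"array","items":{"type":"number"}}},"squeeze":{"type":"number"}},"required":["motion"]}

```bash
mkdir -p pics
cat > h.py <<'E'
import numpy as np, cv2
from bench import r, eyes, job
from scipy.spatial.transform import Rotation as Ro
def shot(n,fn=None):
    p=eyes.camera(n)
    if fn: cv2.imwrite('pics/'+fn,p['image'][:,:,::-1])
    return p
def ray(p,xy):
    u=cv2.undistortPoints(np.array([[xy]],float),p['mtx'],p['dist'])[0,0]
    d=p['R'].T@np.array([u[0],u[1],1]); return -p['R'].T@p['t'], d/np.linalg.norm(d)
def proj(p,X):
    rv=cv2.Rodrigues(p['R'])[0]
    return cv2.projectPoints(np.array(X,float).reshape(-1,1,3),rv,p['t'],p['mtx'],p['dist'])[0][:,0]
def tri(rays):
    A=0;b=0
    for o,d in rays:
        M=np.eye(3)-np.outer(d,d);A=A+M;b=b+M@o
    X=np.linalg.solve(A,b); return X,[np.linalg.norm((np.eye(3)-np.outer(d,d))@(X-o)) for o,d in rays]
E
cat > a.py <<'E'
from h import *
P={n:shot(n,n+'0.png') for n in('scene','top','wrist')}
for l in ['vice','sash_handle','pull_knob','tin','bulb','adapter','plug']:
    for n in P:
        L=eyes.landmark_of(P[n],l)[:2]
        print(l,n,[(np.round(x['xy'],1).tolist(),round(x['p'],2)) for x in L])
    rs=[ray(P[n],L[0]['xy']) for n in('scene','top') if (L:=eyes.landmark_of(P[n],l))]
    if len(rs)>1: print(tri(rs))
s=r.read_state();print(s)
for n in P: print(n, (-P[n]['R'].T@P[n]['t']).round(3))
im=np.hstack([P['scene']['image'],P['top']['image']])
E
python3 a.py
```

```text
vice scene [([233.8, 219.3], 0.97)]
vice top [([282.9, 215.2], 0.64)]
vice wrist []
(array([0.58845573, 0.00605194, 0.00970987]), [np.float64(0.00157203682164813), np.float64(0.0015720368216481915)])
sash_handle scene [([208.6, 168.0], 0.8)]
sash_handle top [([290.2, 263.9], 0.64)]
sash_handle wrist []
(array([ 0.4786534 , -0.00520374,  0.10544062]), [np.float64(0.0030173411694002935), np.float64(0.0030173411694002206)])
pull_knob scene [([225.4, 170.8], 0.47)]
pull_knob top [([288.4, 221.6], 0.47)]
pull_knob wrist []
(array([0.56150236, 0.00072012, 0.14518207]), [np.float64(0.0008976497384456188), np.float64(0.000897649738445684)])
tin scene [([277.8, 185.7], 0.94)]
tin top [([205.6, 248.9], 0.95)]
tin wrist []
(array([0.51536711, 0.18503144, 0.00110448]), [np.float64(0.001134819532128839), np.float64(0.0011348195321287905)])
bulb scene [([137.3, 239.3], 0.92)]
bulb top [([385.6, 243.2], 0.74)]
bulb wrist []
(array([ 0.52259472, -0.22837125, -0.00423612]), [np.float64(0.0007861951084285323), np.float64(0.0007861951084286342)])
adapter scene [([160.5, 277.4], 0.9)]
adapter top [([202
[... 452 characters left out ...]
1,  1.46009519,  0.02160938,
        1.34988249, -0.08850189]), 'joint_vel': array([ 0.00074432,  0.00085565,  0.00044858, -0.00020488, -0.00119511,
       -0.000297  ,  0.00050899]), 'joint_torque': array([-4.94895346e-06, -6.23033023e+01,  2.44985899e-02, -3.90118611e+01,
       -6.11391175e-02,  3.13930318e-02, -3.36289460e-06]), 'ee_pos': array([0.15571746, 0.60532247, 0.2225827 ]), 'eef_rot': array([1.25572520e-01, 9.92084441e-01, 5.89190459e-05, 1.33612727e-06]), 'ft_force': array([ 0.0218119 , -0.41156397, -0.03714768]), 'torque': array([-0.04275704, -0.03037454,  0.00383513]), 'width': 0.08698158121669164}
scene [ 1.184 -0.293  0.626]
top [0.483 0.041 0.999]
wrist [0.087 0.622 0.383]
```

```bash
python3 -c "
import cv2
a=cv2.imread('pics/top0.png');b=cv2.imread('pics/scene0.png')
c=cv2.resize(a[150:300,170:420],(800,480),interpolation=cv2.INTER_CUBIC);cv2.imwrite('pics/c1.png',c)
c=cv2.resize(b[90:300,110:390],(800,600),interpolation=cv2.INTER_CUBIC);cv2.imwrite('pics/c2.png',c)"
```

```text
(no output)
```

View pics/c1.png

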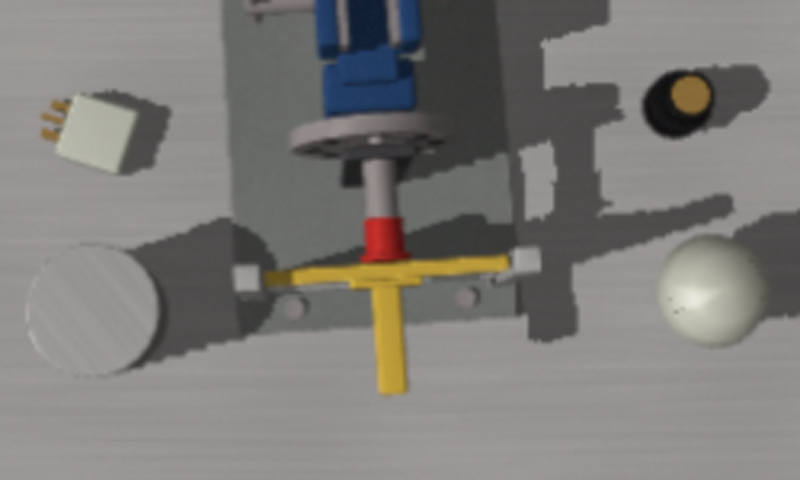

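View pics/c2.png

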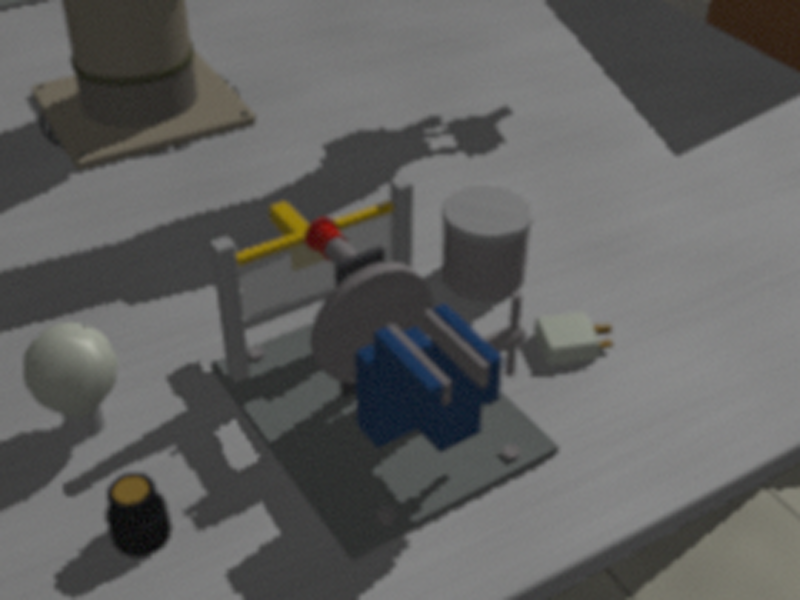

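The top view shows the sash posts at crop (248,278) and (525,261), the handle end at (393,392), and the knob in red at (383,240). The scene view shows the post tops at (228,243) and (402,185). Next I'll fit the vice pose.

```bash
cat > fit.py <<'E'
from h import *
from scipy.optimize import least_squares
T=shot('top');S=shot('scene')
t=lambda u,v:(u/3.2+170,v/3.2+150); s=lambda u,v:(u*.35+110,v*.35+90)
obs=[(T,t(248,278),(-.05,.085,.154),0,1),(T,t(525,261),(-.05,-.085,.154),0,1),(S,s(228,243),(-.05,-.085,.154),0,1),(S,s(402,185),(-.05,.085,.154),0,1),
(T,t(393,392),(-.123,0,.070),1,1),(T,(290.2,263.9),(-.108,0,.061),1,.7),(S,(208.6,168),(-.108,0,.061),1,.7),
(T,(288.4,221.6),(-.029,0,.135),0,.7),(S,(225.4,170.8),(-.029,0,.135),0,.7),(T,(282.9,215.2),(0,0,0),0,.5),(S,(233.8,219.3),(0,0,0),0,.5)]
def W(p,X,h): c,n=np.cos(p[2]),np.sin(p[2]); return [p[0]+c*X[0]-n*X[1],p[1]+n*X[0]+c*X[1],X[2]+h*p[3]]
f=lambda p:np.concatenate([w*(proj(P,W(p,X,h))[0]-xy) for P,xy,X,h,w in obs])
q=least_squares(f,[.588,.006,.1,.04],loss='soft_l1',x_scale=[.1,.1,.5,.05])
print(q.x.round(4),np.degrees(q.x[2]));print(f(q.x).reshape(-1,2).round(1))
np.save('pose.npy',q.x)
E
cat > go.py <<'E'
# usage: go.py vx vy z : move to tool TCP at vice-frame (mm) , prints shift in tool axes/0.2 and turn/90deg
import sys
from h import *
p=np.load('pose.npy');v=np.array(list(map(float,sys.argv[1:4])))/1000
c,n=np.cos(p[2]),np.sin(p[2])
G=np.array([p[0]+c*v[0]-n*v[1],p[1]+n*v[0]+c*v[1],v[2]])
s=r.read_state();R=Ro.from_quat(s['eef_rot'])
Rg=Ro.from_matrix(np.array([[-c,-n,0],[-n,c,0],[0,0,-1]]).T.T)
print('goal',G.round(4),'time',s['time'],'F',s['ft_force'].round(1),'w',s['width'])
print('shift',(R.inv().apply(G-s['ee_pos'])/.2).round(4),'turn',((R.inv()*Rg).as_rotvec()/(np.pi/2)).round(4))
d=s['ee_pos']-[p[0],p[1],0];print('tcp in vice mm',np.round([1000*(c*d[0]+n*d[1]),1000*(-n*d[0]+c*d[1]),1000*d[2]],1))
E
python3 fit.py; python3 go.py -108 0 200
```

```text
[0.5875 0.0024 0.0643 0.0453] 3.685327359982703
[[-1.5  0.2]
 [-0.1 -1.3]
 [-1.7 -0.8]
 [-0.3 -2.2]
 [-0.7 -1. ]
 [ 0.8  0. ]
 [ 1.1 -0.1]
 [ 0.2  1.5]
 [-0.1  2. ]
 [ 1.1  0.6]
 [-0.4  1.5]]
goal [ 0.4797 -0.0046  0.2   ] time 2.0 F [ 0.3 -0.6  0.4] w 0.08674486517014053
shift [-2.3288 -2.5496  0.1126] turn [ 1.000e-04 -0.000e+00 -2.012e-01]
tcp in vice mm [-392.2  629.4  222.6]
```

{"api": "play_rows", "payload": {"motion": [[-0.12,-0.13,0,0,0,-0.05,100],[-0.3,-0.33,0,0,0,-0.1,100],[-0.48,-0.53,0,0,0,-0.15,100],[-0.66,-0.73,0,0,0,-0.2,100],[-0.84,-0.92,0,0,0,-0.2,100]]}}

```text
time: 2.62
ee_pos: [0.2733, 0.3836, 0.2228]
eef_rot: [-0.032, 0.999, 0.0, 0.0]
ft_force: [1.0, 0.9, -0.4]
width: 0.0866
```

```bash
python3 go.py -108 0 200
```

```text
goal [ 0.4797 -0.0046  0.2   ] time 2.625 F [ 1.   0.9 -0.4] w 0.08659302411751751
shift [-0.9071 -2.0024  0.1128] turn [ 0.0004  0.0002 -0.0006]
tcp in vice mm [-289.1  400.6  222.8]
```

{"api": "play_rows", "payload": {"motion": [[-0.11,-0.24,0,0,0,0,100],[-0.22,-0.48,0,0,0,0,100],[-0.33,-0.72,0,0,0,0,100],[-0.44,-0.96,0,0,0,0,100],[-0.46,-1.0,0,0,0,0,100]]}}

```text
time: 3.25
ee_pos: [0.3782, 0.1885, 0.2229]
eef_rot: [-0.029, 1.0, 0.0, 0.0]
ft_force: [0.5, 0.7, -0.8]
width: 0.087
```

{"api": "play_rows", "payload": {"motion": [[-0.11,-0.24,0,0,0,0,100],[-0.22,-0.48,0,0,0,0,100],[-0.33,-0.72,0,0,0,0,100],[-0.42,-0.92,0.1,0,0,0,100],[-0.45,-1.0,0.11,0,0,0,100]]}}

```text
time: 3.88
ee_pos: [0.4793, -0.0042, 0.1995]
eef_rot: [-0.03, 1.0, -0.0, -0.001]
ft_force: [0.8, 0.6, -0.5]
width: 0.0868
```

```bash
cat > look.py <<'E'
import sys
from h import *
P=shot('wrist',sys.argv[1])
for l in ['sash_handle','pull_knob']:
    print(l,[(np.round(x['xy'],1).tolist(),round(x['p'],2)) for x in eyes.landmark_of(P,l)[:2]])
p=np.load('pose.npy');c,n=np.cos(p[2]),np.sin(p[2])
for l,X in [('sash_handle',(-.108,0,.061+p[3])),('pull_knob',(-.029,0,.135)),('post+',(-.05,.085,.154)),('post-',(-.05,-.085,.154)),('handle end top',(-.123,0,.07+p[3]))]:
    print('pred',l,proj(P,[p[0]+c*X[0]-n*X[1],p[1]+n*X[0]+c*X[1],X[2]]).round(1))
E
python3 look.py w1.png; python3 go.py -108 0 200
```

```text
sash_handle [([256.0, 198.8], 0.75)]
pull_knob [([253.1, 292.9], 0.84)]
pred sash_handle [[256.1 196.8]]
pred pull_knob [[256.5 292.8]]
pred post+ [[362.9 282.4]]
pred post- [[150.1 283.1]]
pred handle end top [[256.1 182.6]]
goal [ 0.4797 -0.0046  0.2   ] time 4.025 F [-0.6  0.8  0.1] w 0.08686049626388077
shift [-0.002  -0.0122  0.0021] turn [-0.     -0.0002 -0.0016]
tcp in vice mm [-108.4    2.4  200.4]
```

View pics/w1.png

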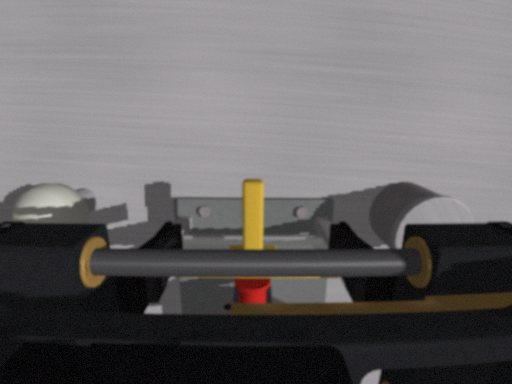

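The wrist view shows the handle at column 254, between the finger edges at 181 and 330, which matches the fit. Descending now.

{"api": "play_rows", "payload": {"motion": [[0,-0.012,0.15,0,0,0,100],[0,-0.012,0.35,0,0,0,80],[0,-0.012,0.5,0,0,0,60],[0,-0.012,0.565,0,0,0,50],[0,-0.012,0.565,0,0,0,40]], "squeeze": 25}}

```text
time: 4.65
ee_pos: [0.4791, -0.0041, 0.0875]
eef_rot: [-0.032, 0.999, 0.0, -0.0]
ft_force: [-0.2, -0.7, 0.7]
width: 0.0546
```

{"api": "play_rows", "payload": {"motion": [[0,0,0,0,0,0,0],[0,0,0,0,0,0,0],[0,0,0,0,0,0,0],[0,0,0,0,0,0,0]], "squeeze": 25}}

```text
time: 5.15
ee_pos: [0.4796, -0.0059, 0.0879]
eef_rot: [-0.031, 1.0, -0.0, 0.0]
ft_force: [-1.2, -2.0, 2.1]
width: 0.0173
```

```bash
python3 go.py -108 0 42
```

```text
goal [ 0.4797 -0.0046  0.042 ] time 5.15 F [-1.2 -2.   2.1] w 0.01728932234131594
shift [-0.0009  0.007   0.2294] turn [-0.0005  0.0005 -0.0017]
tcp in vice mm [-108.2   -1.4   87.9]
```

{"api": "play_rows", "payload": {"motion": [[0,0,0.05,0,0,0,0],[0,0,0.1,0,0,0,0],[0,0,0.15,0,0,0,0],[0,0,0.19,0,0,0,0],[0,0,0.21,0,0,0,0]]}}

```text
time: 5.78
ee_pos: [0.4796, -0.0059, 0.0452]
eef_rot: [-0.031, 1.0, -0.0, 0.0]
ft_force: [0.5, -5.6, 3.5]
width: 0.0177
```

{"api": "play_rows", "payload": {"motion": [[0,0,0.01,0,0,0,0],[0,0,0.02,0,0,0,0],[0,0,0.025,0,0,0,0]]}}

```text
time: 6.15
ee_pos: [0.4796, -0.0059, 0.0404]
eef_rot: [-0.031, 1.0, -0.0, 0.0]
ft_force: [0.1, -5.2, 4.6]
width: 0.0182
```

{"api": "play_rows", "payload": {"motion": [[0,0,0.01,0,0,0,0],[0,0,0.02,0,0,0,0],[0,0,0.02,0,0,0,0]]}}

```text
time: 6.52
ee_pos: [0.4796, -0.0059, 0.0372]
eef_rot: [-0.031, 1.0, -0.0, 0.0]
ft_force: [-6.7, -5.0, 18.5]
width: 0.0176
```

{"api": "play_rows", "payload": {"motion": [[0,0,0.008,0,0,0,0],[0,0,0.008,0,0,0,0]]}}

```text
time: 6.78
ee_pos: [0.48, -0.0058, 0.0365]
eef_rot: [-0.031, 1.0, 0.0, 0.0]
ft_force: [-9.8, -5.7, 30.6]
width: 0.0176
```

```bash
cat > chk.py <<'E'
import sys
from h import *
T=shot('scene',sys.argv[1]);p=np.load('pose.npy');c,n=np.cos(p[2]),np.sin(p[2])
for y in(-.07,.07):
  for X in [(-.05,y,.086),(-.05,y,.1)]:
    print(X,proj(T,[p[0]+c*X[0]-n*X[1],p[1]+n*X[0]+c*X[1],X[2]]).round(1))
cv2.imwrite('pics/c'+sys.argv[1],cv2.resize(T['image'][120:260,150:310,::-1],(686,600),interpolation=cv2.INTER_CUBIC))
E
python3 chk.py s2.png
```

```text
(-0.05, -0.07, 0.086) [[196.6 195.2]]
(-0.05, -0.07, 0.1) [[196.1 190.7]]
(-0.05, 0.07, 0.086) [[245.3 176.6]]
(-0.05, 0.07, 0.1) [[245.3 172.2]]
```

View pics/cs2.png

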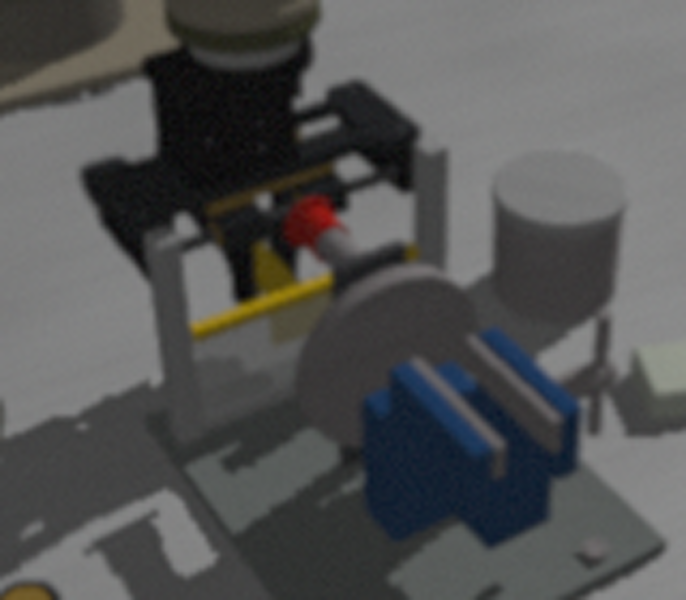

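The scene view shows the sash top edge at full-frame (195.5, 197), against a prediction of (196.6, 195) for fully down. The force has also risen to 30 N on the stop, so the sash is down. Releasing and rising.

{"api": "play_rows", "payload": {"motion": [[0,0,-0.008,0,0,0,0],[0,0,-0.008,0,0,0,60],[0,0,-0.008,0,0,0,60],[0,0,-0.008,0,0,0,60]]}}

```text
time: 7.32
ee_pos: [0.4791, -0.0047, 0.0363]
eef_rot: [-0.031, 1.0, 0.0, -0.0]
ft_force: [0.2, -0.5, -0.2]
width: 0.0396
```

{"api": "play_rows", "payload": {"motion": [[0,0,-0.1,0,0,0,60],[0,0,-0.35,0,0,0,60],[0,0,-0.6,0,0,0,60],[0,0,-0.75,0,0,0,60],[0,0,-0.8,0,0,0,60]]}}

```text
time: 7.95
ee_pos: [0.48, -0.0047, 0.198]
eef_rot: [-0.031, 1.0, 0.001, 0.001]
ft_force: [0.4, 0.4, -0.7]
width: 0.0523
```

```bash
python3 look.py w2.png; python3 chk.py s3.png;  python3 go.py -29.5 0 175
```

```text
sash_handle [([256.4, 186.0], 0.79)]
pull_knob [([253.7, 291.6], 0.97)]
pred sash_handle [[256.5 196.2]]
pred pull_knob [[256.7 292.7]]
pred post+ [[363.9 282.5]]
pred post- [[149.7 283. ]]
pred handle end top [[256.6 181.9]]
(-0.05, -0.07, 0.086) [[196.6 195.2]]
(-0.05, -0.07, 0.1) [[196.1 190.7]]
(-0.05, 0.07, 0.086) [[245.3 176.6]]
(-0.05, 0.07, 0.1) [[245.3 172.2]]
goal [5.581e-01 5.000e-04 1.750e-01] time 8.15 F [-1.   0.5 -0.1] w 0.05239721601063358
shift [-0.398   0.0022  0.1004] turn [-0.0001 -0.0011 -0.0011]
tcp in vice mm [-109.1   -0.3  195.2]
```

View pics/cs3.png

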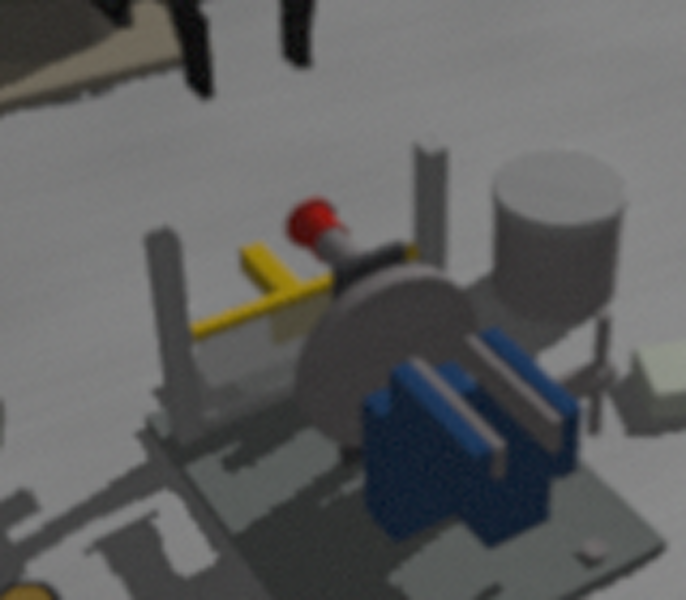

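The sash stays down and the way to the knob is clear. The knob at (253.7, 291.6) in the wrist view matches the prediction. Moving over it, with the pads biased slightly to the barrel side so they miss the flange.

{"api": "play_rows", "payload": {"motion": [[-0.1,0,0,0,0,0,60],[-0.25,0,0,0,0,0,60],[-0.37,0,0.05,0,0,0,60],[-0.41,0.001,0.1,0,0,0,60],[-0.41,0.001,0.1,0,0,0,60]]}}

```text
time: 8.78
ee_pos: [0.5599, -0.0, 0.1746]
eef_rot: [-0.031, 1.0, -0.001, -0.002]
ft_force: [-0.7, 0.0, 0.5]
width: 0.0519
```

```bash
python3 go.py -26.5 0 116
```

```text
goal [0.5611 0.0007 0.116 ] time 8.775 F [-0.7  0.   0.5] w 0.05190909861265797
shift [-0.0068  0.0034  0.293 ] turn [-0.0006 -0.0023 -0.0015]
tcp in vice mm [-27.7  -0.6 174.6]
```

{"api": "play_rows", "payload": {"motion": [[-0.004,0.002,0.1,0,0,0,60],[-0.004,0.002,0.2,0,0,0,60],[-0.004,0.002,0.27,0,0,0,60],[-0.004,0.002,0.29,0,0,0,60],[-0.004,0.002,0.29,0,0,0,60]]}}

```text
time: 9.4
ee_pos: [0.5619, 0.0007, 0.1188]
eef_rot: [-0.031, 1.0, 0.0, 0.0]
ft_force: [-0.2, 0.8, -0.5]
width: 0.0523
```

{"api": "play_rows", "payload": {"motion": [[0,0,0,0,0,0,0],[0,0,0,0,0,0,0],[0,0,0,0,0,0,0],[0,0,0,0,0,0,0]], "squeeze": 45}}

```text
time: 9.9
ee_pos: [0.5621, -0.0015, 0.1187]
eef_rot: [-0.03, 1.0, -0.001, 0.0]
ft_force: [1.6, -8.1, -0.0]
width: 0.0227
```

```bash
python3 go.py -41 0 116
```

```text
goal [ 5.466e-01 -3.000e-04  1.160e-01] time 9.9 F [ 1.6 -8.1 -0. ] w 0.022657997272263305
shift [0.0773 0.0108 0.0135] turn [-0.0015  0.0004 -0.0023]
tcp in vice mm [-25.6  -2.2 118.7]
```

{"api": "play_rows", "payload": {"motion": [[0.015,-0.005,0,0,0,0,0],[0.03,-0.008,0,0,0,0,0],[0.045,-0.008,0,0,0,0,0],[0.055,-0.008,0,0,0,0,0],[0.06,-0.008,0,0,0,0,0]]}}

```text
time: 10.52
ee_pos: [0.5519, -0.002, 0.1188]
eef_rot: [-0.031, 1.0, -0.0, 0.002]
ft_force: [11.4, -2.6, -9.1]
width: 0.0229
```

```bash
python3 go.py -41 0 116
```

```text
goal [ 5.466e-01 -3.000e-04  1.160e-01] time 10.525 F [11.4 -2.6 -9.1] w 0.02293591327996579
shift [0.0261 0.0106 0.014 ] turn [-0.0007  0.0029 -0.0015]
tcp in vice mm [-35.8  -2.1 118.8]
```

{"api": "play_rows", "payload": {"motion": [[0.01,0,0,0,0,0,0],[0.02,0,0,0,0,0,0],[0.028,0,0,0,0,0,0],[0.028,0,0,0,0,0,0]], "squeeze": 55}}

```text
time: 11.02
ee_pos: [0.5481, -0.0022, 0.1189]
eef_rot: [-0.031, 1.0, -0.001, 0.004]
ft_force: [21.8, -2.0, -17.7]
width: 0.0227
```

```bash
python3 go.py -41 0 116
```

```text
goal [ 5.466e-01 -3.000e-04  1.160e-01] time 11.025 F [ 21.8  -2.  -17.7] w 0.022651136754043958
shift [0.0071 0.0104 0.0145] turn [-0.0011  0.0054 -0.0013]
tcp in vice mm [-39.6  -2.1 118.9]
```

{"api": "play_rows", "payload": {"motion": [[0.004,0,0.003,0,0,0,0],[0.006,0,0.004,0,0,0,0],[0.006,0,0.004,0,0,0,0],[0.006,0,0.004,0,0,0,0]]}}

```text
time: 11.52
ee_pos: [0.5481, -0.0023, 0.1189]
eef_rot: [-0.031, 0.999, -0.001, 0.006]
ft_force: [23.6, -1.5, -15.2]
width: 0.023
```

```bash
python3 go.py -41 0 116; python3 chk.py s4.png
python3 - <<'E'
from h import *
P=shot('wrist');S=shot('top')
for Q in(P,S):print([(np.round(x['xy'],1).tolist(),round(x['p'],2)) for x in eyes.landmark_of(Q,'pull_knob')[:1]])
E
```

```text
goal [ 5.466e-01 -3.000e-04  1.160e-01] time 11.525 F [ 23.6  -1.5 -15.2] w 0.023045448123209415
shift [0.0072 0.0105 0.0143] turn [-0.0011  0.007  -0.0013]
tcp in vice mm [-39.6  -2.1 118.9]
(-0.05, -0.07, 0.086) [[196.6 195.2]]
(-0.05, -0.07, 0.1) [[196.1 190.7]]
(-0.05, 0.07, 0.086) [[245.3 176.6]]
(-0.05, 0.07, 0.1) [[245.3 172.2]]
[([254.2, 247.1], 0.68)]
[]
```

View pics/cs4.png

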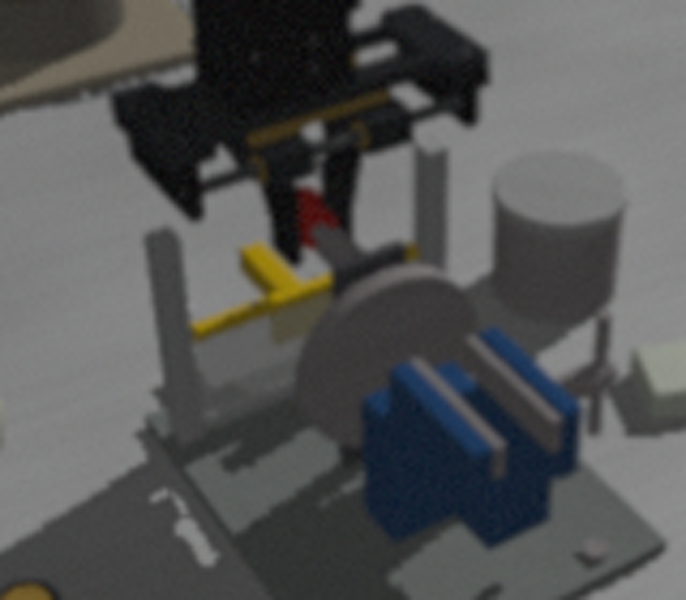

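The view shows the knob held between the fingers at crop (318,215) and the sash still down. An extra 1.2 mm of pull moved the tool no further, so the knob is on its hard stop, 14.0 mm back. Handing in.

```bash
python3 -c "
from h import *
s=r.read_state();print(s['time'],s['ee_pos'],s['ft_force'],s['width'])
print(job.close_job())"
```

```text
11.775 [ 0.54812816 -0.00223782  0.11888686] [ 24.12559614  -0.49394575 -15.03551933] 0.022861163385688714
the job is handed in; nothing more can be done
None
```

I slid the sash all the way down, then pulled the red index knob fully back. I handed the job in at 11.8 s with the knob still held between the fingers at about 55 N grip.

- **Sash:** it stopped hard, with the push force rising from about 4 N to 31 N. After I let go of the grip, the scene camera showed its top edge about 2 pixels from the predicted fully-down position, and it was still down at the end.
- **Knob:** it moved back 14.0 mm and stopped there. A further 1.2 mm of commanded pull moved it no further and took the force along the pull from about 22 N to 24 N. The spring alone would give about 13 N, so it is on its hard stop.
- **Bystanders:** I kept the arm clear of the tin, bulb, socket adapter and plug top. I did not check all four individually afterwards.

Three readings were slightly off:
- **Downward force:** there was an unexplained force of about 15 N on the tool while pulling.
- **Finger opening:** it read 22.9 mm on the 24 mm waist.
- **Final top view:** the knob was not detected in it, possibly because the gripper covered it. The wrist camera did see it.

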